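# Grease the mincer's drive bearing with a push-type grease gun

## Task

Grease the mincer before service: take the blue push-type grease gun out of its stand, bring its coupler squarely, in line with the leaning brass grease nipple, onto the nipple and press until it snaps on, then keep pushing along the same line so that the barrel slides most of the way down over its spring, but not hard against its stop. Finish while still holding the gun pressed like that; do not let go or ease off. Do not ram the nipple, and leave the lemon, garlic, onion and kitchen timer where they are.

Things in the scene. Friction and masses are not known exactly. Their poses are not given: they have to be found in the camera images.
- gun: Push-type grease gun, upright in its stand, coupler down; 168 mm long, 0.37 kg. Round blue barrel 34 mm in diameter 64 to 150 mm above the origin (grip at 125 to 140), dark cap to 168 mm; steel coupler 28 mm in diameter up to 36 mm; thin tube with spring between. Origin: centre of the coupler's open mouth while the spring is out; z from mouth to cap. Pose is the barrel's.
- gun_coupler (a joint): How far the coupler and its tube are pushed up into the barrel: 0 m spring fully out, 0.014 m fully pressed. The spring takes 12 N to start moving and rises evenly to about 20 N at 0.014 m.
- gun_mouth (a point): Centre of the coupler's open mouth (moves with the coupler). A cone 22 mm wide narrows in 5 mm to a socket 14.4 mm wide that ends 16 mm inside the mouth. Three sprung jaws 7 mm inside leave a 7.8 mm gap; they ride over the nipple's head and close behind it, which takes about 7 N (pulling off takes about 8 N).
- nipple: Brass grease nipple on a round metal boss on the mincer's housing, left of the pan, at (-0.050, 0.067, 0.140) m in the mincer's frame. It leans 0.55 rad from vertical, to the mincer's front and a little to its left. Origin: tip of its rounded head; z outwards along the nipple. Head 12 mm in diameter, 5.5 mm long; neck 7 mm from 8 mm below the tip; 18 mm hexagon from 18 mm below the tip.
- nipple_seat (a point): Point on the nipple's axis 16 mm below its tip: the coupler's mouth centre comes here when the coupler is snapped fully home.
- mincer: Steel electric mincer, fixed on the table: housing 126 x 170 mm, 112 mm high, red and green button in front; to its right the screw head (to 164 mm from the origin) and above that a hopper pan 120 x 140 mm, rim 176 mm high. Origin: on the table, 30 mm right of the housing's middle; front faces -x, screw head points to -y at yaw 0.
- gun_stand: Black stand fixed to the table: foot 84 mm in diameter, upright cup 41 mm across, 33 mm inside, rim 50 mm high; the gun's mouth rests 8 mm above the table. Origin: centre of its underside.
- lemon: Yellow lemon, 83 x 58 x 58 mm, lying loose on the table in front of the mincer; origin under its middle. Not to be moved.
- garlic: Garlic bulb, 56 mm, loose on the table; origin under its middle. Not to be moved.
- onion: Red onion, 64 x 67 x 71 mm, loose at the far left of the table; origin under its middle. Not to be moved.
- timer: White and red kitchen timer, 62 mm in diameter, 54 mm high, loose at the left of the table; origin under its middle. Not to be moved.
There are look-alikes about, which are no part of the job. Of the things that look like the gun, the smaller one is meant.

How it is judged:
By the outcome, as a careful person would: the job done as asked, in the order asked, and still so for the second after the job is handed in, while the arm keeps its last pose, push and grip.
It also fails if it takes over 42 s, if anything falls off the work surface, if the arm or the gripper's body presses on something with over 40 N, if the wrist force passes 120 N, or if a joint passes its speed limit or range.

## Robot

A 6-joint arm with a two-finger parallel gripper is mounted at the origin on the work surface; the furniture and walls round the work are solid. World frame = base frame: x ahead of the robot, y to its left, z up, the work surface at z = 0. Lengths are in mm, angles in rad, forces in N, time in s.
With the tool pointing down it reaches from about 200 to 875 mm from the base axis. Payload 3.4 kg.
Tool frame: the origin (TCP) lies on the centre line of the jaws, within the pads' length; the fingertips stand ctrl.tcp_to_tips ahead of it and the grasp point (between the pads) lies 2 mm behind it (ctrl.tcp_to_tips is the distance from the TCP to the fingertips, in mm); z points along the fingers, y is the line along which they close (so a half turn about z gives the same grasp; the last joint's range is limited). The gripper opens to 94 mm and grips with 3 to 60 N. Pads are 16 mm wide; open, the fingers measure 119 mm over their backs; the gripper's body (75 mm by 177 mm) begins 78 mm behind the grasp point.
Start: joints at [-1.358, 0.276, 1.505, -0, 1.361, -0.121], TCP at [188.391, -543.298, 222.493] pointing down, gripper open.
Joint ranges: [-2.89, 2.89], [-0.75, 2.08], [0.22, 2.7], [-1.18, 4.32], [0.11, 2.71], [-2.7, 2.7]. Speed limits (rad/s): [2.57, 2.57, 3.14, 3.14, 3.14, 3.14].

## Interface

Orientations are given as a unit quaternion [w, x, y, z].
In Python, from plant import telemetry, imaging, order, ctrl gives the robot as it stands.
- The arm moves only by the tool arm_command, never from a script. Its argument "rows" is a list of rows, each a list of 3 entries, a list of its own where there are three numbers: the opening, from 0 (shut) to 1 (fully open), then the shift along the world's x, y, z in mm, then the turn about the world's z in degrees. A call has 1 to 10 rows; each row shifts and turns the commanded pose from where the row before left it; what a row does not reach is not made up. A row lasts 1/12 s, in which the tool goes at most 41.7 mm and 7.16 degrees, less where a joint would pass 70% of its speed; a pose out of reach is approached as far as the arm can. A call with a gripper value outside its range is refused whole. The fingers move at their own pace and stop on an object; the grip force is fixed at half the most. Time passes only in rows, so rows that do not move let the fingers close. It gives the time, the measured TCP pose, the force, the opening and the grip force at its end, in the units of the state.
- telemetry.state(): the state, without advancing time (a new reading comes with each control period).
- imaging.grab_frame(name): name is "scene" or "top" or "wrist"; returns the picture (400x640x3 uint8, blue, green, red); there is no depth.
- imaging.camera_model(name): a dict with "fx", "fy", "cx", "cy" (pixels), "k1" (the pictures are not rectified: a ray, as slopes to the right and down, at radius r is drawn at 1 + k1 r^2 times it, then the intrinsics apply), "xyz" and "rotation" of the camera in the world. Camera axes: x right, y up, looking along -z (the intrinsics and any distortion apply to the point x, -y, -z); pixel columns grow to the right and rows downward; lengths in mm; the calibration is good to about 2 mm. A picture is of the moment at which its call begins: read the wrist's pose just before it. camera_model takes no time and is no camera call; for the wrist camera it gives the pose at the moment of the call.
- order.close_job(): hands the job in; it is judged then, once.
The state is a dict: "clock": time; "joint_pos": joint angles; "qd": joint speeds; "joint_efforts": joint torques, N m; "eef_pos": TCP position; "eef_rot": TCP orientation; "force": force on the tool from outside, world axes, zero at the start; "moment": the same for the moment, N m; "finger_gap": opening from 0.0 (shut) to 1.0 (fully open); "grasp_force": force on a finger pad.
Only numpy, scipy, OpenCV 4.12 (cv2) and the standard library are available. Lean on these libraries where they do the work, as an engineer would, in place of code of your own. Each camera call takes 0.05 s, during which the arm holds its last target. There are 200 camera calls.

## Working session

There is one attempt and no reset: what is moved stays moved. The work goes in short steps, Python scripts to look and compute and a tool call to move; the robot and the scene stay as the last step left them, time stands still between calls to the robot, and variables do not carry over. Pictures are saved under pics/ and viewed, at most 10 in all, crops included, and the job is handed in when it is done.

Besides the shell and the picture viewer there is one more tool, called by a JSON object that holds its "method" and its "body", one argument or row to a line. arm_command: Moves the arm, as the interface text tells. Its arguments: {"type":"object","properties":{"rows":{"type":"array"}},"required":["rows"]}

```bash
ls; mkdir -p pics
cat > h.py <<'E'
import numpy as np, cv2
from plant import telemetry, imaging, order, ctrl
def grab(n,f=None):
    m=imaging.camera_model(n); im=imaging.grab_frame(n)
    if f: cv2.imwrite('pics/'+f,im); np.save('pics/'+f+'.npy',m,allow_pickle=True)
    return im,m
def ray(m,u,v):
    K=np.array([[m['fx'],0,m['cx']],[0,m['fy'],m['cy']],[0,0,1.]])
    p=cv2.undistortPoints(np.array([[[u,v]]],float),K,np.array([m['k1'],0,0,0.]))[0,0]
    d=np.array(m['rotation']).reshape(3,3)@np.array([p[0],-p[1],-1]); return np.array(m['xyz']),d/np.linalg.norm(d)
def plane(m,u,v,z):
    o,d=ray(m,u,v); return o+d*(z-o[2])/d[2]
def tri(*a):
    A=np.zeros((3,3));b=np.zeros(3);R=[ray(*x) for x in a]
    for o,d in R:
        P=np.eye(3)-np.outer(d,d);A+=P;b+=P@o
    x=np.linalg.solve(A,b); return x,[round(float(np.linalg.norm((np.eye(3)-np.outer(d,d))@(x-o))),1) for o,d in R]
def proj(m,p):
    R=np.array(m['rotation']).reshape(3,3);q=R.T@(np.array(p)-m['xyz']);x,y=q[0]/-q[2],-q[1]/-q[2];s=1+m['k1']*(x*x+y*y)
    return np.array([m['fx']*x*s+m['cx'],m['fy']*y*s+m['cy']])
E
python3 - <<'E'
from h import *
a,m=grab('scene','s1.png');b,m2=grab('top','t1.png');c,m3=grab('wrist','w1.png')
print(telemetry.state(),ctrl.tcp_to_tips)
for x in(m,m2,m3):print(x)
E
```

```text
pics
{'clock': 0.15, 'joint_pos': array([-1.35802760e+00,  2.76409966e-01,  1.50581231e+00, -2.47223058e-05,
        1.36069345e+00, -1.20996213e-01]), 'qd': array([ 0.00113579, -0.00063478, -0.00206239,  0.00222979, -0.00024409,
        0.00102553]), 'joint_efforts': array([ 1.97375397e-03, -4.04923868e+01, -2.37432307e+01,  7.02951662e-02,
        3.15862801e-02, -9.07041021e-05]), 'eef_pos': array([ 188.27618133, -542.88586463,  221.83807244]), 'eef_rot': array([-6.60289548e-04,  9.86106762e-01,  1.66111457e-01, -4.24198527e-05]), 'force': array([-0.20787058,  0.17249342,  0.14302581]), 'moment': array([-0.01752969, -0.03479475, -0.03276651]), 'grasp_force': 0.0, 'finger_gap': 1.0004850165604973} 17.0
{'fx': 366.39895945833996, 'fy': 366.39895945833996, 'cx': 323.8294981991997, 'cy': 197.57637667119712, 'k1': 0.02940735124558703, 'xyz': array([108.5153346 , 606.98657165, 689.95865369]), 'rotation': array([-0.31313851, -0.14570227,  0.3678088 ,  0.86338393])}
{'fx': 434.49712384552527, 'fy': 434.49712384552527, 'cx': 316.0237957983343, 'cy': 193.31664915231704, 'k1': 0.0323102579276514, 'xyz': array([459.70957719, 144.94729009, 971.20068234]), 'rotation': array([-0.69993422, -0.03392002,  0.03386164,  0.7125973 ])}
{'fx': 309.2125647120843, 'fy': 309.2125647120843, 'cx': 321.743187852672, 'cy': 202.96789211822693, 'k1': 0.006799048222659366, 'xyz': array([ 263.54018553, -516.17978711,  384.31036592]), 'rotation': array([ 0.80703138, -0.11162273,  0.08020414, -0.57428914])}
```

View pics/s1.png

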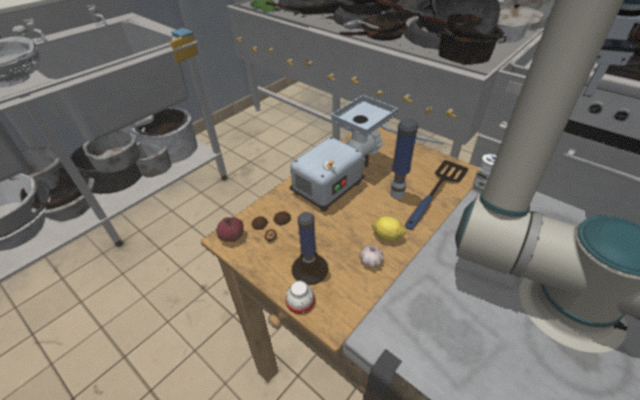

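View pics/t1.png

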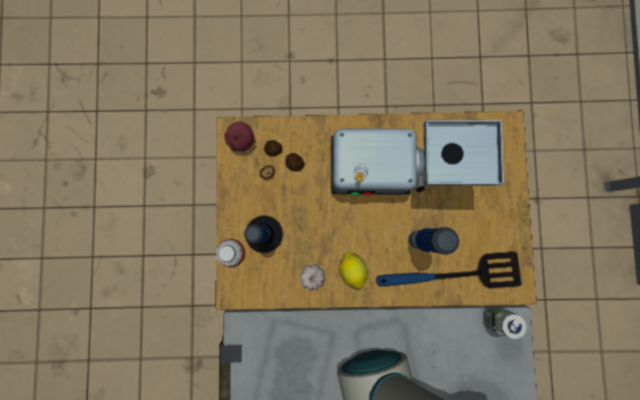

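```bash
python3 - <<'E'
s=open('h.py').read()
s=s.replace("np.array(m['rotation']).reshape(3,3)","Rm(m)").replace("def ray","def Rm(m):\n    from scipy.spatial.transform import Rotation as R\n    w,x,y,z=m['rotation']; return R.from_quat([x,y,z,w]).as_matrix()\ndef ray",1)
open('h.py','w').write(s)
E
python3 - <<'E'
from h import *
s=cv2.imread('pics/s1.png');t=cv2.imread('pics/t1.png')
ms=np.load('pics/s1.png.npy',allow_pickle=True).item();mt=np.load('pics/t1.png.npy',allow_pickle=True).item()
print('nip',tri((ms,328,163),(mt,360,173)))
print('cap',tri((ms,306,214),(mt,256,233)))
print('foot',plane(mt,264,235,8),plane(ms,310,270,8))
print('others',[plane(mt,*p,25).round() for p in((230,253),(240,137),(312,277),(353,270))], 'lookalike',tri((ms,407,124),(mt,447,240)))
print('housing top corners',[plane(mt,*p,112).round() for p in((333,129),(414,129),(416,193),(333,193))])
a=cv2.resize(s[130:215,280:400],None,fx=5,fy=5,interpolation=2);b=cv2.resize(t[150:205,320:400],None,fx=5,fy=5,interpolation=2)
c=cv2.resize(s[205:290,280:340],None,fx=3,fy=3,interpolation=2)
im=np.zeros((560,800,3),np.uint8)
im[:425,:600]=a; im[425-140:560,400:800]=b; im[:255,600:780]=c
cv2.imwrite('pics/c1.png',im)
E
```

```text
nip (array([579.43060435,  56.77973031, 123.80088985]), [0.5, 0.5])
cap (array([466.31764112, 255.80720552, 174.19722646]), [1.0, 1.0])
foot [462.08571193 260.55626903   8.        ] [457.93465519 266.5320765    8.        ]
others [array([425., 332.,  25.]), array([679., 310.,  25.]), array([371., 156.,  25.]), array([384.,  68.,  25.])] lookalike (array([448.19436758, -77.79707656, 221.14065558]), [0.7, 0.7])
housing top corners [array([672., 108., 112.]), array([669., -55., 112.]), array([539., -54., 112.]), array([542., 111., 112.])]
```

View pics/c1.png

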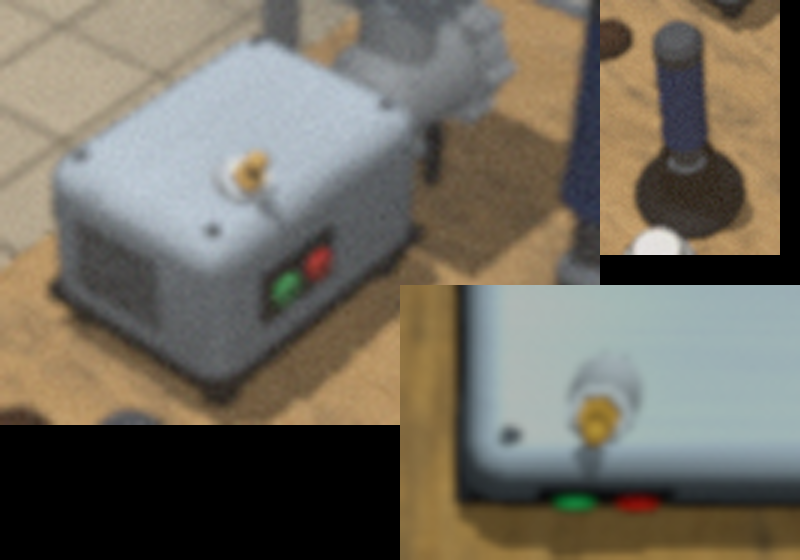

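{"method": "arm_command", "body": {
  "rows": [
    [1,[15,32,10],-1.4],
    [1,[15,34,10],-1.4],
    [1,[15,34,10],-1.4],
    [1,[15,34,10],-1.4],
    [1,[15,34,10],-1.4],
    [1,[16,34,10],-1.4],
    [1,[16,34,10],-1.4],
    [1,[16,34,10],-1.4],
    [1,[16,34,10],-1.4],
    [1,[16,34,10],-1.4]
  ]
}}

```text
clock: 0.98
eef_pos: [343.5, -203.4, 322.9]
eef_rot: [0.0, 0.999, 0.044, 0.0]
force: [-0.3, -0.1, 0.7]
finger_gap: 1.002
grasp_force: 0.0
```

{"method": "arm_command", "body": {
  "rows": [
    [1,[16,33,0],-1.4],
    [1,[16,33,0],-1.4],
    [1,[16,33,0],-1.4],
    [1,[16,33,0],-1.4],
    [1,[16,33,0],-1.4],
    [1,[16,33,0],-1.4],
    [1,[16,33,0],-1.4],
    [1,[16,33,-5],-1.2],
    [0.9,[0,0,0],0],
    [0.9,[0,0,0],0]
  ]
}}

```text
clock: 1.82
eef_pos: [471.3, 60.1, 316.6]
eef_rot: [0.0, 0.999, -0.049, -0.001]
force: [-0.2, -0.4, 0.1]
finger_gap: 0.914
grasp_force: 0.0
```

Run:
```python
from h import *
im,m=grab('wrist','w2.png')
p=proj(m,[555,64,140]);print(p)
im2=cv2.resize(im[:, :],None,fx=1.25,fy=1.25);cv2.imwrite('pics/w2v.png',im2)
```

```text
[310.86584533 111.66617984]
```

View pics/w2v.png

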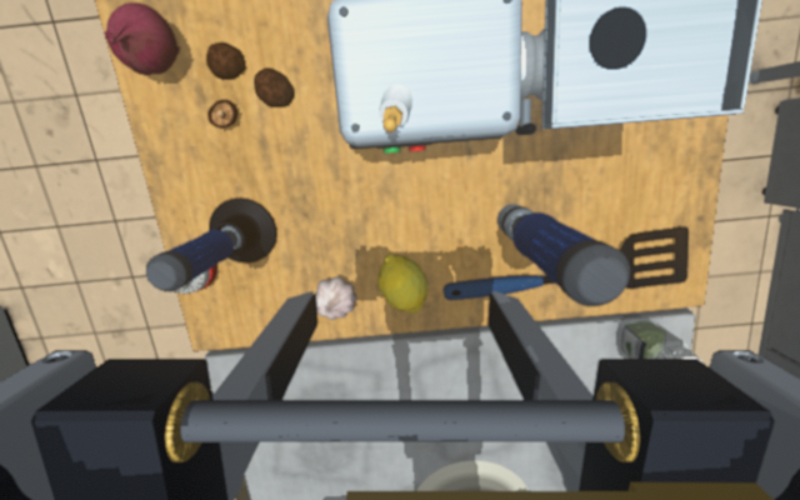

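{"method": "arm_command", "body": {
  "rows": [
    [0.9,[20,-10,-12],0],
    [0.9,[20,-10,-12],0],
    [0.9,[20,-10,-12],0],
    [0.9,[20,-10,-12],0],
    [0.9,[0,0,0],0],
    [0.9,[0,0,0],0]
  ]
}}

```text
clock: 2.37
eef_pos: [550.7, 16.8, 268.7]
eef_rot: [0.0, 0.999, -0.053, -0.001]
force: [0.2, -0.5, 0.2]
finger_gap: 0.902
grasp_force: 0.0
```

```bash
python3 -c "
from h import *
im,m=grab('wrist','w3.png');print(proj(m,[570,64,140]))"
```

```text
[271.58732809 185.51122995]
```

{"method": "arm_command", "body": {
  "rows": [
    [0.9,[-18,30,0],0],
    [0.9,[-18,30,0],0],
    [0.9,[-18,30,0],0],
    [0.9,[-18,30,0],0],
    [0.9,[0,0,0],0],
    [0.9,[0,0,0],0]
  ]
}}

```text
clock: 2.92
eef_pos: [477.7, 139.6, 271.1]
eef_rot: [-0.0, 0.999, -0.05, 0.001]
force: [0.1, 0.3, -0.2]
finger_gap: 0.901
grasp_force: 0.0
```

Run:
```python
from h import *
grab('wrist','w4.png')
out=[]
for f in('w2','w3','w4'):
    im=cv2.imread(f'pics/{f}.png');m=np.load(f'pics/{f}.png.npy',allow_pickle=True).item()
    u,v=proj(m,[575,62,132]).astype(int);print(f,u-24,v-24)
    c=im[max(v-24,0):v+24,u-24:u+24];out.append(cv2.resize(c,(384,int(c.shape[0]*8)),interpolation=2)[:384])
    h=cv2.cvtColor(im,cv2.COLOR_BGR2HSV);mk=cv2.inRange(h,(12,110,80),(30,255,255))
    z=np.zeros_like(mk);z[max(v-24,0):v+24,u-24:u+24]=255;mk&=z
    n,l,s,ce=cv2.connectedComponentsWithStats(mk);print(s.tolist(),ce.round(1).tolist())
    ys,xs=np.nonzero(mk);
w=[cv2.resize(o,(266,266)) for o in out]
cv2.imwrite('pics/c2.png',np.hstack(w))
```

```text
w2 286 67
[[0, 0, 640, 400, 255799], [307, 86, 14, 19, 201]] [[319.5, 199.6], [313.3, 94.6]]
w3 250 154
[[0, 0, 640, 400, 255439], [250, 171, 48, 31, 561]] [[319.6, 199.5], [275.7, 190.5]]
w4 372 63
[[0, 0, 640, 400, 255720], [389, 80, 17, 23, 280]] [[319.4, 199.6], [397.2, 90.3]]
```

View pics/c2.png

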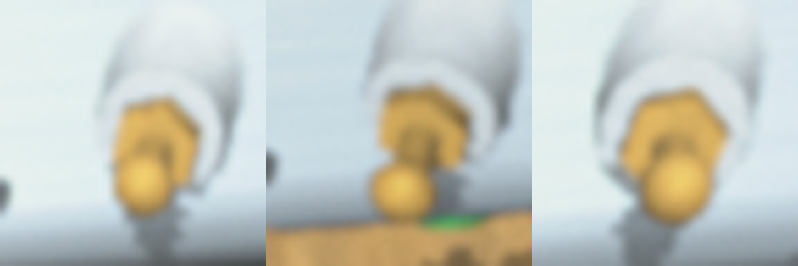

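Run:
```python
from h import *
O={'w2':(286,67),'w3':(250,154),'w4':(372,63)}
H={'w2':(144,186),'w3':(137,191),'w4':(145,190)};X={'w2':(158,143),'w3':(159,126),'w4':(142,140)}
M={f:np.load(f'pics/{f}.png.npy',allow_pickle=True).item() for f in O}
def T(D): return tri(*[(M[f],*(np.array(O[f])+(np.array(D[f])+.5)/5.54-.5)) for f in O])
a=T(H);b=T(X);print(a,b);d=a[0]-b[0];n=np.linalg.norm(d);print(n,d/n,np.arccos(d[2]/n),np.degrees(np.arctan2(d[1],d[0])))
# gun: cap & coupler via blue mask in w4,w2 , housing corners
for f in('w2','w4'):
    print(f,[plane(M[f],u,v,112).round(1) for u,v in ([(343/1.25,12/1.25),(355/1.25,127/1.25),(507/1.25,116/1.25)] if f=='w2' else [])])
for f in('w2','w4','t1','s1'):
    im=cv2.imread(f'pics/{f}.png');m=np.load(f'pics/{f}.png.npy',allow_pickle=True).item()
    print(f,proj(m,[462,258,176]).round(),proj(m,[462,258,8]).round(),proj(m,[462,258,50]).round())
im=cv2.imread('pics/w4.png');cv2.imwrite('pics/w4v.png',cv2.resize(im[50:400,0:400],None,fx=1.7,fy=1.7))
```

```text
(array([566.48877562,  62.19109851, 136.98516561]), [0.1, 0.1, 0.1]) (array([574.9783947 ,  58.99278689, 122.46631674]), [0.2, 0.2, 0.1])
17.120157773297215 [-0.4958844   0.18681555  0.84805579] 0.5584908469904638 159.3570000144706
w2 [array([660.6,  91.7, 112. ]), array([569.1,  93.9, 112. ]), array([565. , -42.8, 112. ])]
w4 []
w2 [133. 224.] [196. 187.] [185. 194.]
w4 [193. 240.] [240. 194.] [232. 202.]
t1 [254. 235.] [265. 235.] [263. 235.]
s1 [307. 215.] [311. 267.] [310. 255.]
```

View pics/w4v.png

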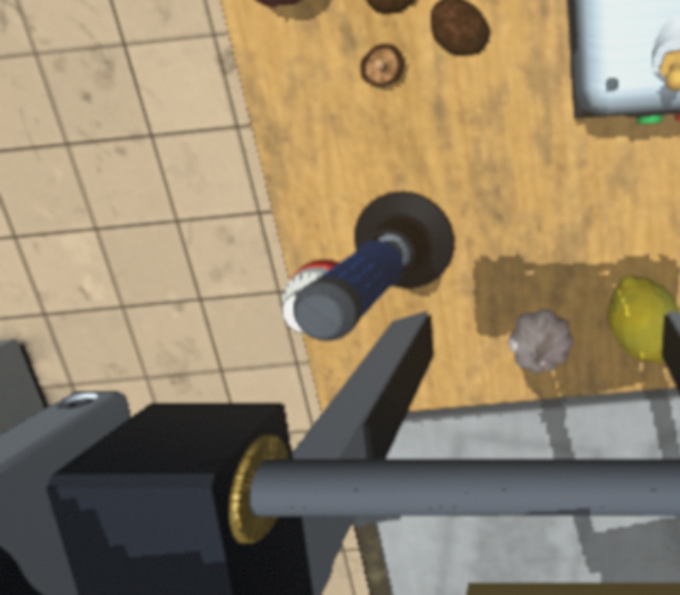

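Run:
```python
from h import *
M={f:np.load(f'pics/{f}.png.npy',allow_pickle=True).item() for f in('w2','w4','t1','s1')}
print(tri((M['w2'],134.4,217.6),(M['w4'],191.2,230.6)))
print(tri((M['w2'],134.4,217.6),(M['w4'],191.2,230.6),(M['t1'],255.5,233)))
print(plane(M['w4'],191.2,230.6,176),plane(M['w2'],134.4,217.6,176),plane(M['w4'],237.6,191.2,5),plane(M['t1'],264.5,234,5))
print(tri((M['w2'],244/1.25-.3,230/1.25),(M['w4'],237.6,191.2)))
print(telemetry.state()['eef_pos'],telemetry.state()['eef_rot'],telemetry.state()['joint_pos'])
```

```text
(array([463.94665232, 266.77835126, 157.6884155 ]), [0.7, 0.7])
(array([467.24113357, 258.20547679, 171.0932915 ]), [0.3, 2.5, 2.3])
[470.74006356 257.56580348 176.        ] [468.25537106 254.98604568 176.        ] [466.07130263 262.05583351   5.        ] [464.27395066 259.79854754   5.        ]
(array([464.45506062, 264.80394232,  -4.5113359 ]), [0.4, 0.4])
[478.71062844 138.70881114 270.87949429] [ 1.82623076e-04  9.98723113e-01 -5.05027980e-02  1.25606718e-03] [ 1.42968806e-01  1.33169715e-01  1.57307864e+00 -8.49541502e-04
  1.43294932e+00  1.81492952e+00]
```

{"method": "arm_command", "body": {
  "rows": [
    [0.9,[-4,30,0],-3.7],
    [0.9,[-4,30,0],-3.7],
    [0.9,[-3,30,-5],-3.7],
    [0.9,[-1,30,-6],-3.7],
    [0.9,[0,0,0],0],
    [0.9,[0,0,0],0]
  ]
}}

```text
clock: 3.47
eef_pos: [467.8, 258.4, 258.3]
eef_rot: [0.001, 0.984, -0.179, -0.0]
force: [-0.0, -0.3, 0.1]
finger_gap: 0.902
grasp_force: 0.0
```

Run:
```python
from h import *
im,m=grab('wrist','w5.png')
print(telemetry.state()['eef_pos'],telemetry.state()['eef_rot'],telemetry.state()['joint_pos'])
h=cv2.cvtColor(im,cv2.COLOR_BGR2HSV);mk=cv2.inRange(h,(105,80,30),(130,255,255))
n,l,s,ce=cv2.connectedComponentsWithStats(mk);print([x.tolist() for x in s if x[4]>150])
for p in ([467,259,176],[467,259,50],[467,259,0]): print(proj(m,p))
cv2.imwrite('pics/w5v.png',cv2.resize(im,None,fx=1.25,fy=1.25))
```

```text
[467.93299858 257.59785893 258.54589986] [ 6.72060939e-04  9.83801238e-01 -1.79261384e-01  1.70889514e-04] [ 3.73866646e-01  1.95755264e-01  1.52490034e+00 -1.33775282e-03
  1.42135379e+00  2.30533375e+00]
[[0, 0, 640, 400, 253696], [619, 73, 21, 43, 430], [515, 148, 104, 45, 1402], [303, 177, 33, 24, 463]]
[322.25334593 215.67156313]
[321.91522792 183.62022815]
[321.83429462 175.9475175 ]
```

View pics/w5v.png

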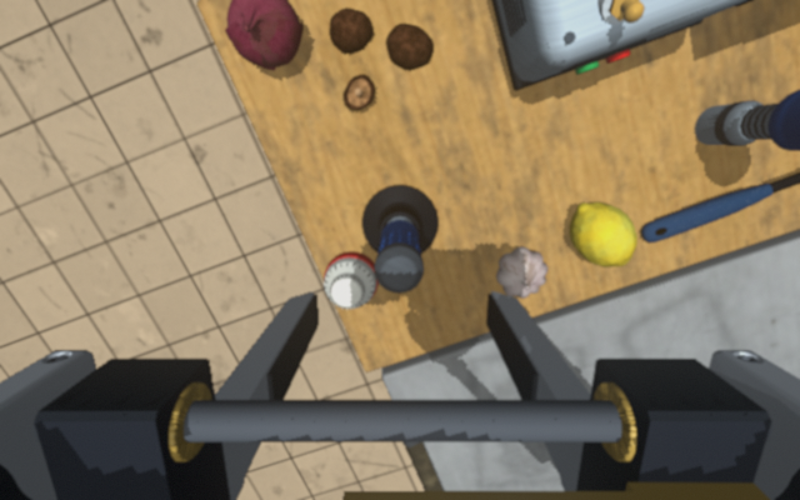

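{"method": "arm_command", "body": {
  "rows": [
    [0.9,[0.6,1.6,-25],0],
    [0.9,[0,0,-30],0],
    [0.9,[0,0,-30],0],
    [0.9,[0,0,-25],0],
    [0.9,[0,0,-10],0],
    [0.9,[0,0,0],0],
    [0,[0,0,0],0],
    [0,[0,0,0],0],
    [0,[0,0,0],0],
    [0,[0,0,0],0]
  ]
}}

```text
clock: 4.35
eef_pos: [469.0, 260.6, 140.0]
eef_rot: [-0.001, 0.984, -0.179, 0.001]
force: [-0.5, -0.2, -0.3]
finger_gap: 0.651
grasp_force: 0.0
```

{"method": "arm_command", "body": {
  "rows": [
    [0,[0,0,0],0],
    [0,[0,0,0],0],
    [0,[0,0,0],0],
    [0,[0,0,0],0],
    [0,[0,0,0],0],
    [0,[0,0,0],0]
  ]
}}

```text
clock: 4.85
eef_pos: [468.1, 260.5, 138.6]
eef_rot: [-0.0, 0.984, -0.179, 0.0]
force: [-0.8, 1.0, 0.3]
finger_gap: 0.354
grasp_force: 30.0
```

{"method": "arm_command", "body": {
  "rows": [
    [0,[0,0,10],0],
    [0,[0,0,10],0],
    [0,[0,0,8],0],
    [0,[0,0,0],0],
    [0,[-5.2,1.9,0.3],0],
    [0,[-5.2,1.9,0.3],0],
    [0,[-5.2,1.9,0.2],0],
    [0,[-5.2,1.9,-0.1],0],
    [0,[0,0,0],0]
  ]
}}

```text
clock: 5.6
eef_pos: [447.0, 268.4, 167.8]
eef_rot: [-0.0, 0.984, -0.179, 0.001]
force: [3.9, -0.9, -0.7]
finger_gap: 0.353
grasp_force: 30.0
```

{"method": "arm_command", "body": {
  "rows": [
    [0,[-5.2,1.9,-0.4],0],
    [0,[-5.2,1.9,-0.6],0],
    [0,[-5.2,1.9,-1.0],0],
    [0,[-5.2,1.9,-1.2],0],
    [0,[-5.2,1.9,-1.4],0],
    [0,[-5.2,1.9,-1.9],0],
    [0,[-5.2,1.9,-2.1],0],
    [0,[-5.2,1.9,-2.2],0],
    [0,[0,0,0],0]
  ]
}}

```text
clock: 6.35
eef_pos: [403.4, 283.4, 155.6]
eef_rot: [0.0, 0.984, -0.179, -0.002]
force: [0.7, 1.1, -2.3]
finger_gap: 0.349
grasp_force: 30.0
```

Run:
```python
from h import *
im,m=grab('wrist','w6.png');s,_=grab('scene','s6.png')
st=telemetry.state();print(st['eef_pos'],st['joint_pos'],st['force'],st['moment'])
im=np.zeros((400,800,3),np.uint8);a=cv2.imread('pics/w6.png')
im[:,:440]=a[:,100:540];im[:360,440:]=cv2.resize(s[170:290,250:370],None,fx=3,fy=3,interpolation=2);cv2.imwrite('pics/w6v.png',im)
```

```text
[404.35973627 283.14647037 155.91633918] [4.69308515e-01 2.04649952e-01 1.77852519e+00 7.40048254e-04
 1.16072783e+00 2.40034311e+00] [ 1.08471118  0.70360629 -2.8013124 ] [ 0.29878684 -0.2523628   0.06538883]
```

View pics/w6v.png

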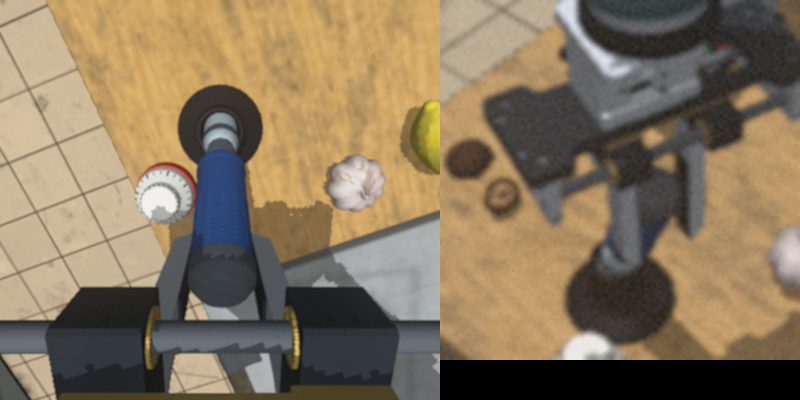

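{"method": "arm_command", "body": {
  "rows": [
    [0,[-5,1.9,8.6],0],
    [0,[-5,1.9,8.6],0],
    [0,[-5,1.9,8.6],0],
    [0,[0,0,20],0],
    [0,[0,0,20],0],
    [0,[0,0,20],0],
    [0,[0,0,0],0],
    [0,[0,0,0],0],
    [0,[0,0,0],0]
  ]
}}

```text
clock: 7.2
eef_pos: [389.1, 288.3, 241.3]
eef_rot: [0.001, 0.984, -0.179, -0.001]
force: [0.2, 0.6, -4.4]
finger_gap: 0.35
grasp_force: 30.0
```

Run:
```python
from h import *
im,m=grab('wrist','w7.png')
st=telemetry.state();print(st['eef_pos'],st['eef_rot'],st['force'],st['moment'])
g=np.array(st['eef_pos'])+[0,0,2]
for th in (.45,.55,.65):
    a=np.array([-.936*np.sin(th),.352*np.sin(th),np.cos(th)])
    print(th,[proj(m,g+a*k).round(1).tolist() for k in(-132,-96,-68,18,36)])
c=im[60:330,200:440];cv2.imwrite('pics/w7v.png',cv2.resize(c,None,fx=2.2,fy=2.2,interpolation=2))
```

```text
[389.02165732 288.23205815 240.85613071] [ 0.00107214  0.98376344 -0.17945994 -0.00157434] [ 0.16582576 -0.10782165 -3.74937971] [0.13557806 0.1610924  0.04242851]
0.45 [[322.5, 140.7], [322.7, 163.8], [322.9, 185.5], [323.8, 287.2], [324.0, 319.5]]
0.55 [[322.5, 127.6], [322.7, 153.9], [322.9, 178.4], [323.7, 288.9], [324.0, 322.8]]
0.65 [[322.5, 114.4], [322.7, 144.3], [322.9, 171.7], [323.7, 290.4], [324.0, 325.3]]
```

View pics/w7v.png

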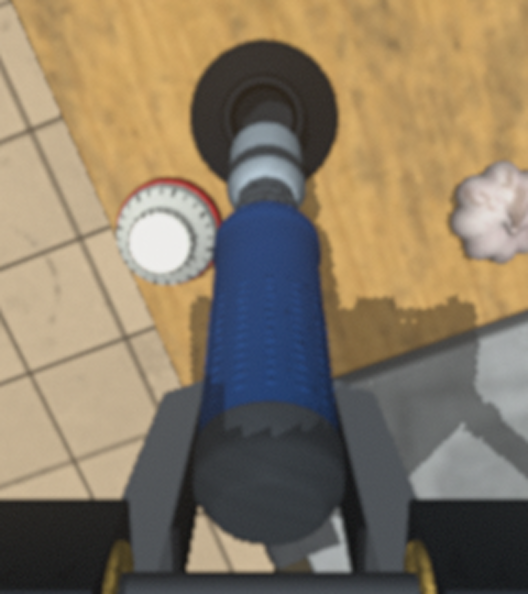

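Run:
```python
from h import *
m=np.load('pics/w7.png.npy',allow_pickle=True).item()
g=np.array([389.02,288.23,242.9]);u=np.array([-.936,.352,0]);z=np.array([0,0,1])
for th in (.45,.5,.55,.6,.65):
    c,s=np.cos(th),np.sin(th);a=s*u+c*z;n=-c*u+s*z
    print(th,proj(m,g-132*a+14*n).round(1),proj(m,g-68*a+17*n).round(1),proj(m,g+18*a+17*n).round(1),proj(m,g+36*a-17*n).round(1))
print('meas 115.5, 153.2, cap start',403/2.2+60,'cap end',543/2.2+60)
```

```text
0.45 [322.5 126.3] [322.9 166.4] [323.9 267.6] [323.9 335.9]
0.5 [322.5 119.7] [322.9 163.2] [323.9 270.1] [323.9 335.7]
0.55 [322.5 113. ] [323. 160.] [323.9 272.6] [323.8 335.4]
0.6 [322.6 106.4] [323. 157.] [323.9 275.1] [323.8 334.9]
0.65 [322.6  99.6] [323.  154.1] [323.9 277.5] [323.8 334.2]
meas 115.5, 153.2, cap start 243.18181818181816 cap end 306.81818181818176
```

Run:
```python
from h import *
from scipy.optimize import least_squares
m=np.load('pics/w7.png.npy',allow_pickle=True).item()
g=np.array([389.02,288.23,242.9]);u=np.array([-.936,.352,0]);z=np.array([0,0,1]);y=np.array([.352,.936,0])
for d in(-19,0): print('tip',[proj(m,g+[0,0,d]+s*w*y-8*q*u).round(1).tolist() for s in(-1,1) for w in(17,) for q in(1,-1)])
def f(p,out=False):
    th,k,off=p;c,s=np.cos(th),np.sin(th);a=s*u+c*z;n=-c*u+s*z;o=g-k*a+off*u
    r=[proj(m,o+14*n)[1],proj(m,o+64*a+17*n)[1],proj(m,o+150*a+17*n)[1]]
    ce=proj(m,o+168*a+17*n)[1],proj(m,o+168*a-17*n)[1]
    w=[abs(proj(m,o+64*a+17*y)-proj(m,o+64*a-17*y))[0],abs(proj(m,o+168*a+17*y)-proj(m,o+168*a-17*y))[0]]
    return (np.array(r+[max(ce)]+w)-[115.5,153.2,243.2,306.8,104/2.2,150/2.2])
r=least_squares(lambda p:f([*p,0]),[.55,132]);print(r.x,r.fun.round(1))
r=least_squares(f,[.55,132,0]);print(r.x,r.fun.round(1))
```

```text
tip [[350.6, 234.3], [350.0, 257.7], [296.0, 234.4], [296.6, 257.9]]
tip [[353.7, 246.8], [352.9, 272.4], [293.4, 246.9], [294.1, 272.5]]
[  0.46498167 147.86885777] [ 0.1 -0.4  0.2  0.8 -3.1 -3.1]
[  0.44871206 143.90152651  -3.67451017] [ 0.3 -1.2 -1.   1.8 -2.6 -1.4]
```

{"method": "arm_command", "body": {
  "rows": [
    [0,[2,-5,12],0],
    [0,[6,-12,15],0],
    [0,[12,-24,15],0],
    [0,[14,-28,10],0],
    [0,[15,-30,3],0],
    [0,[15,-30,0],0],
    [0,[14,-28,0],0],
    [0,[12,-24,0],0],
    [0,[6,-11,0],0],
    [0,[3,-6,0],0]
  ]
}}

```text
clock: 8.08
eef_pos: [489.6, 89.3, 295.6]
eef_rot: [0.0, 0.984, -0.181, -0.002]
force: [0.1, 0.7, -4.0]
finger_gap: 0.348
grasp_force: 30.0
```

{"method": "arm_command", "body": {
  "rows": [
    [0,[0,0,0],0],
    [0,[0,0,0],0],
    [0,[0,0,0],0]
  ]
}}

```text
clock: 8.33
eef_pos: [488.7, 92.1, 296.9]
eef_rot: [-0.0, 0.984, -0.179, -0.001]
force: [0.4, 0.0, -4.5]
finger_gap: 0.35
grasp_force: 30.0
```

Run:
```python
from h import *
im,m=grab('wrist','w8.png')
st=telemetry.state();print(st['eef_pos'],st['eef_rot'],st['force'],st['moment'],st['joint_pos'])
print(proj(m,[564.8,62.8,140]),proj(m,[566.5,62.2,137]))
c=im[20:320,190:450];cv2.imwrite('pics/w8v.png',cv2.resize(c,None,fx=2,fy=2,interpolation=2))
```

```text
[488.80743772  92.0957792  297.05888587] [-2.76301038e-04  9.83912106e-01 -1.78652290e-01 -5.00423551e-04] [-0.37598359  0.81042743 -3.13042092] [0.09018623 0.10149833 0.00203348] [4.56682036e-02 1.23118742e-01 1.52161055e+00 7.64251190e-04
 1.49771550e+00 1.97564153e+00]
[323.26701216 112.80438564] [323.21834495 110.94208283]
```

View pics/w8v.png

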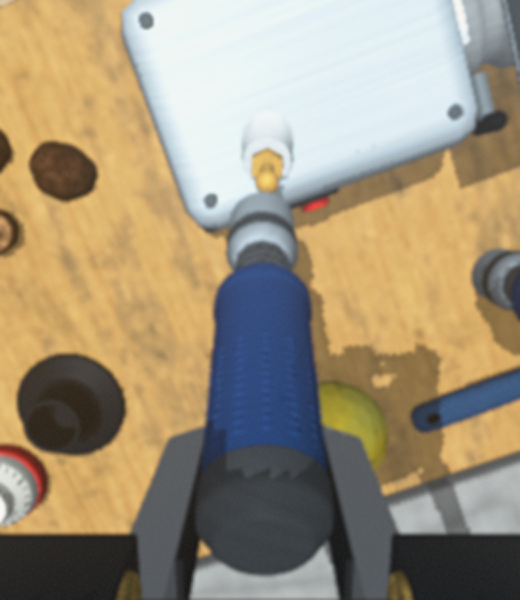

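{"method": "arm_command", "body": {
  "rows": [
    [0,[3,-1.7,-6],0],
    [0,[3,-1.8,-6],0],
    [0,[3,-1.8,-6],0],
    [0,[2,-1.2,-4],0],
    [0,[1,-0.4,-2],0],
    [0,[0,0,0],0],
    [0,[0,0,0],0]
  ]
}}

```text
clock: 8.97
eef_pos: [501.6, 83.9, 273.0]
eef_rot: [0.0, 0.984, -0.18, -0.0]
force: [0.8, 0.5, -4.1]
finger_gap: 0.354
grasp_force: 30.0
```

Run:
```python
from h import *
im,m=grab('wrist','w9.png')
st=telemetry.state();print(st['eef_pos'],st['force'],st['moment'])
c=im[80:180,250:400];d=cv2.resize(c,None,fx=5,fy=5,interpolation=2);cv2.imwrite('pics/w9v.png',d)
```

```text
[501.68233201  83.88147776 273.24918559] [ 0.36428277  0.00946566 -3.45173447] [ 0.14595214  0.1188293  -0.01083833]
```

View pics/w9v.png

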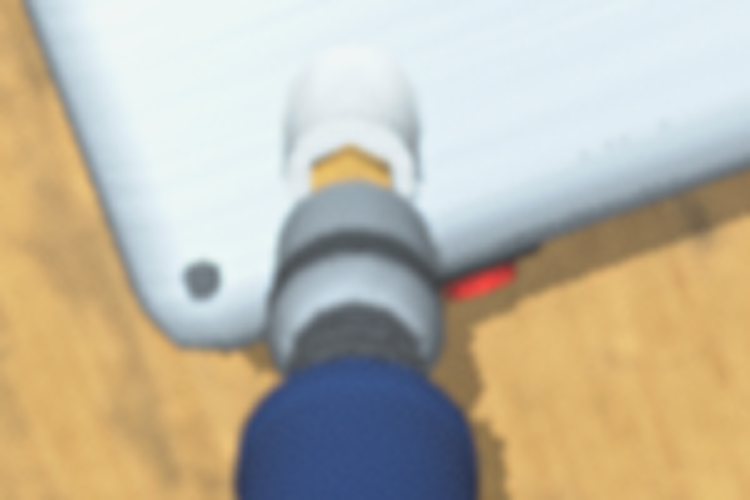

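{"method": "arm_command", "body": {
  "rows": [
    [0,[1,0.2,-1.8],0],
    [0,[0.9,0,-1.8],0],
    [0,[0.9,0,-1.8],0],
    [0,[0,0,0],0],
    [0,[0,0,0],0]
  ]
}}

```text
clock: 9.43
eef_pos: [504.3, 84.1, 267.6]
eef_rot: [0.0, 0.984, -0.179, -0.0]
force: [0.6, -0.4, -5.0]
finger_gap: 0.351
grasp_force: 30.0
```

{"method": "arm_command", "body": {
  "rows": [
    [0,[-2,0.8,-1.4],0],
    [0,[-2,0.8,-1.4],0],
    [0,[-2,0.8,-1.4],0],
    [0,[0,0,0],0]
  ]
}}

```text
clock: 9.77
eef_pos: [497.5, 86.7, 263.3]
eef_rot: [0.0, 0.984, -0.179, -0.001]
force: [0.6, 0.0, -4.4]
finger_gap: 0.352
grasp_force: 30.0
```

Run:
```python
from h import *
st=telemetry.state();print(st['eef_pos'],st['force'],st['moment'])
```

```text
[497.48280498  86.73841377 263.26687308] [ 0.62142597  0.04502733 -4.39418516] [ 0.09961628  0.13493329 -0.03177522]
```

{"method": "arm_command", "body": {
  "rows": [
    [0,[-1.5,0.6,-1.2],0],
    [0,[-1.5,0.6,-1.2],0],
    [0,[0,0,0],0],
    [0,[0,0,0],0]
  ]
}}

```text
clock: 10.1
eef_pos: [495.3, 87.7, 261.2]
eef_rot: [0.0, 0.984, -0.179, -0.0]
force: [0.0, -0.4, -3.9]
finger_gap: 0.352
grasp_force: 30.0
```

Run:
```python
from h import *
st=telemetry.state();print(st['eef_pos'],st['force'],st['moment'])
im,m=grab('wrist','w10.png');s,_=grab('scene','s10.png')
# column profile through coupler, to find mouth edge / brass still seen
for f in('w9','w10'):
    i=cv2.imread(f'pics/{f}.png');h=cv2.cvtColor(i,cv2.COLOR_BGR2HSV)
    mk=cv2.inRange(h[80:140,290:350],(12,110,80),(30,255,255));ys,xs=np.nonzero(mk);print(f,len(ys),ys.min()+80,ys.max()+80,xs.mean()+290)
    print(cv2.cvtColor(i,cv2.COLOR_BGR2GRAY)[95:160,317:326].mean(1).round().astype(int).tolist())
```

```text
[495.26267173  87.74612773 261.16976308] [ 0.04430529 -0.40632638 -3.89649947] [ 0.0679606   0.14146063 -0.01250335]
w9 60 110 139 321.06666666666666
[240, 238, 237, 236, 235, 233, 231, 228, 228, 231, 234, 234, 234, 227, 206, 182, 172, 174, 181, 187, 185, 175, 166, 163, 163, 164, 166, 166, 167, 163, 143, 113, 91, 86, 90, 112, 145, 169, 180, 186, 192, 197, 203, 206, 197, 163, 120, 98, 93, 91, 94, 95, 92, 92, 95, 90, 83, 79, 79, 81, 82, 84, 83, 82, 81]
w10 240 102 139 326.9791666666667
[233, 235, 235, 235, 231, 216, 189, 171, 172, 182, 188, 191, 189, 184, 175, 166, 161, 159, 165, 174, 179, 173, 165, 163, 163, 165, 165, 166, 167, 163, 143, 113, 91, 85, 90, 111, 144, 169, 181, 187, 192, 197, 203, 207, 197, 164, 119, 97, 91, 91, 94, 95, 91, 92, 95, 90, 83, 78, 78, 80, 82, 83, 83, 81, 80]
```

Run:
```python
from h import *
from scipy.optimize import least_squares
m=np.load('pics/w10.png.npy',allow_pickle=True).item();im=cv2.imread('pics/w10.png');G=cv2.cvtColor(im,cv2.COLOR_BGR2GRAY)
hs=cv2.cvtColor(im,cv2.COLOR_BGR2HSV)
g=np.array([495.26,87.75,263.2]);u=np.array([-.936,.352,0]);z=np.array([0,0,1]);y=np.array([.352,.936,0])
b=cv2.inRange(hs,(105,110,30),(130,255,255))
for r in (160,170,190,210,230): 
    x=np.nonzero(b[r,250:400])[0]+250;print(r,x.min(),x.max(),len(x))
col=np.nonzero(b[:,322])[0];print('blue rows',col.min(),col.max())
print(hs[225:260:2,322].tolist())
for rm in(12,14):
  def f(p):
    th,k=p;c,s=np.cos(th),np.sin(th);a=s*u+c*z;n=-c*u+s*z;o=g-k*a
    return np.array([proj(m,o+rm*n)[1]-115.5,proj(m,o+36*a+14*n)[1]-139.8,proj(m,o+150*a+17*n)[1]-243.5])
  for idx in([0,1,2],[0,2],[1,2],[0,1]):
    r=least_squares(lambda p:f(p)[idx],[.5,140]);print(rm,idx,r.x.round(3),f(r.x).round(1))
a=np.array([-.489,.184,.8525])
for d in(0,8,18): print('nip',d,proj(m,np.array([564.8,62.4,140])-d*a).round(1))
```

```text
160 304 338 35
170 299 343 45
190 298 344 47
210 296 346 51
230 294 348 55
blue rows 152 241
[[110, 164, 131], [110, 161, 127], [109, 170, 138], [110, 162, 121], [109, 170, 135], [109, 164, 129], [109, 165, 122], [110, 166, 123], [110, 144, 113], [108, 44, 76], [103, 23, 78], [105, 26, 77], [105, 32, 80], [105, 32, 80], [104, 34, 82], [105, 30, 68], [103, 27, 67], [103, 25, 71]]
12 [0, 1, 2] [  0.466 147.725] [ 2.4 -3.   0.4]
12 [0, 2] [  0.481 148.295] [-0. -5. -0.]
12 [1, 2] [  0.441 147.548] [ 6.2  0.  -0. ]
12 [0, 1] [  0.557 130.662] [-0.  -0.  32.3]
14 [0, 1, 2] [  0.458 147.664] [ 1.6 -2.   0.3]
14 [0, 2] [  0.467 148.05 ] [-0.  -3.3 -0. ]
14 [1, 2] [  0.441 147.548] [ 4.1  0.  -0. ]
14 [0, 1] [  0.518 135.529] [-0.   0.  21.7]
nip 0 [321.7 121.6]
nip 8 [321.7 116.7]
nip 18 [321.7 110.8]
```

Run:
```python
from h import *
from scipy.optimize import least_squares,brentq
m=np.load('pics/w10.png.npy',allow_pickle=True).item()
g=np.array([495.26,87.75,263.2]);u=np.array([-.936,.352,0]);z=np.array([0,0,1]);y=np.array([.352,.936,0])
def parts(p):
    th,k,off=p;c,s=np.cos(th),np.sin(th);a=s*u+c*z;n=-c*u+s*z;return a,n,g-k*a+off*u
def f(p):
    a,n,o=parts(p)
    r=[proj(m,o+13*n)[1]-115.5,proj(m,o+36*a+14*n)[1]-139.8,proj(m,o+150*a+17*n)[1]-242.5,(proj(m,o+168*a-17*n)[1]-306.8)*.5]
    for R,w in((175,46),(190,47),(210,51),(230,55)):
        s=brentq(lambda s:proj(m,o+s*a)[1]-R,-100,250);q=o+s*a
        r.append(np.linalg.norm(proj(m,q+17*y)-proj(m,q-17*y))-w)
    return np.array(r)
for w in ([1]*8,[1,1,1,1,0,0,0,0],[1,.5,.5,.3,1,1,1,1]):
    r=least_squares(lambda p:f(p)*w,[.5,140,0]);a,n,o=parts(r.x)
    J=np.linalg.inv(r.jac.T@r.jac);print(r.x.round(3),f(r.x).round(1),np.sqrt(np.diag(J)).round(3),'mouth',o.round(1))
    d=o-np.array([564.8,62.4,140]);ax=np.array([-.489,.184,.8525]);e=d-d@ax*ax;print('axial',d@ax,'perp u',e@u/.8525)
```

```text
[  0.458 147.755  -0.522] [ 2.  -2.7  0.3  0.4 -1.3  0.4 -0.  -0.5] [0.009 2.186 1.774] mouth [556.9  64.6 130.7]
axial -3.688661251383532 perp u 11.820984862847009
[  0.474 153.029   3.884] [ 2.  -2.4  0.7 -0.6 -2.1 -0.5 -1.2 -1.8] [0.016 4.826 4.072] mouth [557.   64.5 127. ]
axial -6.838571153368233 perp u 13.675848290919669
[  0.466 147.308  -0.841] [ 0.7 -3.7  0.6  0.5 -1.   0.7  0.2 -0.3] [0.011 2.604 1.98 ] mouth [558.   64.2 131.6]
axial -3.512083261451129 perp u 10.354742323589608
```

Run:
```python
from h import *
m=np.load('pics/s10.png.npy',allow_pickle=True) if 0 else imaging.camera_model('scene')
im=cv2.imread('pics/s10.png');hs=cv2.cvtColor(im,cv2.COLOR_BGR2HSV)
g=np.array([495.26,87.75,263.2]);u=np.array([-.936,.352,0]);z=np.array([0,0,1]);y=np.array([.352,.936,0])
def onplane(p,off=0):
    o,d=ray(m,*p);t=((g+off*y-o)@y)/(d@y);q=o+t*d-g;return np.array([q@u,q[2]])
for k in(0,36,68,96,132): print(k,[proj(m,g-k*(np.sin(t)*u+np.cos(t)*z)).round(1).tolist() for t in(.46,.55)])
print('tip',proj(m,[564.8,62.4,140]))
b=cv2.inRange(hs,(105,70,20),(130,255,255));b[:,370:]=0;b[:90]=0;b[190:]=0;b[:,:280]=0
n,l,s,ce=cv2.connectedComponentsWithStats(b);i=1+np.argmax(s[1:,4]);print(s[i],ce[i])
for r in range(s[i][1],s[i][1]+s[i][3]):
    x=np.nonzero(l[r]==i)[0];print(r,x.min(),x.max(),onplane((x.mean(),r)).round(1))
```

```text
0 [[348.4, 132.8], [348.4, 132.8]]
36 [[344.1, 141.9], [343.4, 140.6]]
68 [[340.6, 149.4], [339.4, 147.1]]
96 [[337.7, 155.5], [336.1, 152.3]]
132 [[334.3, 162.8], [332.1, 158.7]]
tip [330.83710742 161.17448118]
[333 132  21  21 129] [341.48062016 143.33333333]
132 346 353 [4.8 4.6]
133 345 351 [-1.4 -1.3]
134 346 349 [-3.3 -4.8]
135 346 350 [-1.2 -6.1]
136 346 349 [-3.  -9.7]
137 346 349 [ -2.9 -12.1]
138 346 349 [ -2.8 -14.6]
139 346 348 [ -4.7 -18.2]
140 335 347 [-22.1 -31. ]
141 335 347 [-22.  -33.5]
142 334 347 [-34.9 -43.8]
143 334 346 [-38.1 -48.5]
144 333 346 [-46.2 -56. ]
145 333 345 [-44.9 -58. ]
146 333 344 [-41.3 -58.5]
147 333 345 [-34.6 -57.2]
148 334 344 [-38.1 -62.1]
149 334 344 [-37.2 -64.3]
150 335 343 [-36.5 -66.6]
151 335 343 [-38.8 -70.8]
152 337 340 [-39.3 -74. ]
```

{"method": "arm_command", "body": {
  "rows": [
    [0,[0.5,-0.2,-0.85],0],
    [0,[0.5,-0.2,-0.85],0],
    [0,[0.5,-0.2,-0.85],0],
    [0,[0,0,0],0]
  ]
}}

```text
clock: 10.53
eef_pos: [497.0, 87.0, 258.4]
eef_rot: [0.0, 0.984, -0.179, -0.0]
force: [-0.2, 0.5, -3.1]
finger_gap: 0.352
grasp_force: 30.0
```

Run:
```python
from h import *
im,m=grab('wrist','w11.png');G=cv2.cvtColor(im,cv2.COLOR_BGR2GRAY)
st=telemetry.state();print(st['eef_pos'],st['force'],st['moment']);print(G[95:145,317:326].mean(1).round().astype(int).tolist())
g=np.array(st['eef_pos'])+[0,0,2];u=np.array([-.936,.352,0]);z=np.array([0,0,1]);y=np.array([.352,.936,0])
for th,k in((.46,148),(.55,132),(.5,140)):
    a=np.sin(th)*u+np.cos(th)*z;n=-np.cos(th)*u+np.sin(th)*z;o=g-k*a
    W=lambda s,r:np.linalg.norm(proj(m,o+s*a+r*y)-proj(m,o+s*a-r*y)).round(1)
    print(th,k,'rows',[(s,proj(m,o+s*a+r*n)[1].round(1),W(s,r)) for s,r in((0,14),(36,14),(64,17),(110,17),(150,17),(168,17))])
# gripper finger edges: dark/gray profile at rows
for r in(125,132,137): print(r,G[r,295:350].tolist())
```

```text
[496.87146743  87.03287016 258.43692732] [-0.52115323  0.35822219 -4.44365606] [0.09343745 0.15586392 0.0513294 ]
[230, 229, 233, 236, 235, 234, 229, 210, 183, 168, 172, 182, 188, 190, 189, 184, 175, 166, 160, 157, 159, 161, 162, 163, 164, 164, 165, 166, 167, 163, 144, 114, 91, 86, 89, 111, 144, 168, 180, 187, 192, 197, 203, 207, 199, 166, 122, 98, 93, 92]
0.46 148 rows [(0, np.float64(116.7), np.float64(30.3)), (36, np.float64(137.4), np.float64(33.4)), (64, np.float64(153.4), np.float64(44.1)), (110, np.float64(194.2), np.float64(51.5)), (150, np.float64(243.5), np.float64(60.2)), (168, np.float64(272.1), np.float64(65.3))]
0.55 132 rows [(0, np.float64(113.4), np.float64(32.6)), (36, np.float64(139.4), np.float64(35.9)), (64, np.float64(160.4), np.float64(47.3)), (110, np.float64(211.5), np.float64(55.1)), (150, np.float64(273.2), np.float64(64.2)), (168, np.float64(308.8), np.float64(69.4))]
0.5 140 rows [(0, np.float64(115.3), np.float64(31.4)), (36, np.float64(138.4), np.float64(34.6)), (64, np.float64(156.6), np.float64(45.7)), (110, np.float64(202.1), np.float64(53.2)), (150,
[... 198 characters left out ...]
149, 145, 143, 141, 139, 140, 143, 147, 148, 150, 151, 150, 150, 146, 141, 134, 128, 128, 147, 168, 178, 178, 175, 173, 171, 169, 165, 161, 157, 151, 146, 140, 134]
132 [235, 237, 234, 232, 230, 229, 227, 227, 221, 193, 151, 116, 95, 85, 84, 90, 98, 112, 125, 140, 152, 158, 164, 166, 171, 173, 175, 174, 171, 164, 157, 146, 135, 119, 108, 98, 88, 80, 78, 86, 93, 91, 80, 74, 70, 66, 64, 70, 79, 85, 96, 108, 115, 119, 119]
137 [214, 209, 206, 202, 199, 195, 194, 187, 166, 123, 95, 108, 135, 155, 167, 175, 181, 186, 191, 196, 201, 205, 207, 208, 210, 208, 206, 201, 199, 194, 191, 187, 184, 181, 175, 165, 160, 150, 138, 122, 103, 83, 89, 111, 123, 124, 122, 123, 124, 125, 126, 125, 126, 123, 125]
```

{"method": "arm_command", "body": {
  "rows": [
    [0,[0.5,-0.2,-1.3],0],
    [0,[0.5,-0.2,-1.3],0],
    [0,[0.5,-0.2,-1.3],0],
    [0,[0.5,-0.2,-1.3],0],
    [0,[0.5,-0.2,-1.3],0],
    [0,[0.5,-0.2,-1.3],0],
    [0,[0,0,0],0]
  ]
}}

```text
clock: 11.17
eef_pos: [500.6, 85.9, 251.0]
eef_rot: [-0.0, 0.984, -0.179, 0.001]
force: [0.4, 0.5, -3.5]
finger_gap: 0.353
grasp_force: 30.0
```

```bash
cat > st.py <<'E'
from h import *
s=telemetry.state();g=np.array(s['eef_pos'])+[0,0,2];T=np.array([564.8,62.4,140]);u=np.array([-.936,.352,0]);y=np.array([.352,.936,0])
d=g-T;a=np.array([-.489,.184,.8525]);print('pos',s['eef_pos'].round(1),'along',(d@a).round(1),'perp_u',(d@u*.8525-d[2]*.5227).round(1),'y',(d@y).round(1))
f=s['force'];print('F',f.round(1),'axial',((f+[0,0,3.9])@a).round(1),'M',s['moment'].round(2),'gap',round(s['finger_gap'],3),s['clock'])
im,m=grab('wrist');G=cv2.cvtColor(im,cv2.COLOR_BGR2GRAY);print(G[95:160,317:326].mean(1).round().astype(int).tolist())
E
python3 st.py
```

```text
pos [500.6  85.9 251. ] along 132.1 perp_u -0.7 y -0.6
F [ 0.4  0.5 -3.5] axial 0.3 M [ 0.11 -0.09  0.04] gap 0.353 11.1667
[236, 236, 235, 233, 231, 229, 232, 235, 235, 234, 230, 215, 190, 171, 169, 179, 188, 190, 185, 175, 167, 164, 165, 166, 167, 168, 169, 166, 150, 120, 95, 87, 90, 106, 135, 163, 179, 187, 192, 197, 202, 207, 203, 178, 134, 103, 94, 92, 93, 96, 93, 92, 95, 95, 87, 81, 79, 80, 82, 84, 84, 84, 82, 81, 81]
```

{"method": "arm_command", "body": {
  "rows": [
    [0,[0.5,-0.2,-1.1],0],
    [0,[0.5,-0.2,-1.1],0],
    [0,[0.5,-0.2,-1.1],0],
    [0,[0.6,-0.2,-1.1],0],
    [0,[0.6,-0.2,-1.1],0],
    [0,[0,0,0],0]
  ]
}}

```text
clock: 11.72
eef_pos: [503.1, 84.5, 244.6]
eef_rot: [0.0, 0.984, -0.18, 0.0]
force: [2.9, -2.0, -5.1]
finger_gap: 0.354
grasp_force: 30.0
```

```bash
python3 st.py
```

```text
pos [503.1  84.5 244.6] along 125.1 perp_u 0.2 y -1.0
F [ 2.9 -2.  -5.1] axial -2.8 M [-0.2  -0.51 -0.02] gap 0.354 11.7167
[239, 238, 237, 236, 235, 234, 233, 230, 229, 231, 234, 235, 234, 232, 221, 196, 172, 163, 163, 165, 167, 167, 168, 168, 169, 170, 166, 146, 115, 93, 88, 92, 111, 142, 168, 181, 188, 193, 198, 203, 208, 204, 179, 136, 105, 95, 93, 94, 96, 93, 91, 95, 96, 90, 84, 80, 80, 82, 84, 85, 84, 83, 81, 81, 80]
```

{"method": "arm_command", "body": {
  "rows": [
    [0,[1.2,-0.5,-1.1],0],
    [0,[1.2,-0.5,-1.1],0],
    [0,[0.6,-0.3,-1.1],0],
    [0,[0.6,-0.2,-1.1],0],
    [0,[0.6,-0.2,-1.1],0],
    [0,[0,0,0],0]
  ]
}}

```text
clock: 12.27
eef_pos: [505.8, 83.9, 241.5]
eef_rot: [-0.001, 0.984, -0.179, -0.0]
force: [-4.8, 0.8, 8.0]
finger_gap: 0.35
grasp_force: 30.0
```

```bash
python3 st.py
```

```text
pos [505.8  83.9 241.5] along 121.1 perp_u -0.6 y -0.6
F [-4.8  0.8  8. ] axial 12.7 M [ 0.17  0.55 -0.02] gap 0.35 12.2667
[242, 241, 240, 239, 238, 237, 236, 235, 235, 233, 230, 229, 232, 235, 235, 235, 233, 225, 201, 176, 165, 165, 166, 167, 168, 168, 170, 165, 145, 114, 92, 87, 91, 112, 143, 168, 181, 187, 192, 198, 203, 208, 204, 176, 133, 103, 96, 94, 94, 96, 93, 92, 94, 95, 86, 80, 79, 81, 83, 85, 84, 84, 82, 81, 81]
```

{"method": "arm_command", "body": {
  "rows": [
    [0,[0.5,-0.2,-0.8],0],
    [0,[0.5,-0.2,-0.8],0],
    [0,[0.5,-0.2,-0.8],0],
    [0,[0,0,0],0]
  ]
}}

```text
clock: 12.65
eef_pos: [507.1, 83.5, 239.5]
eef_rot: [-0.001, 0.984, -0.179, -0.001]
force: [-4.2, 2.3, 9.7]
finger_gap: 0.349
grasp_force: 30.0
```

```bash
python3 st.py
```

```text
pos [507.1  83.5 239.5] along 118.6 perp_u -0.6 y -0.6
F [-4.2  2.3  9.7] axial 14.1 M [ 0.25  0.7  -0.01] gap 0.349 12.65
[243, 243, 242, 241, 239, 238, 237, 236, 236, 235, 234, 231, 229, 229, 234, 235, 234, 234, 230, 215, 188, 170, 164, 165, 166, 167, 167, 168, 170, 164, 138, 106, 89, 87, 93, 116, 149, 172, 183, 188, 193, 198, 204, 208, 201, 170, 125, 100, 96, 94, 95, 97, 94, 90, 89, 85, 81, 80, 83, 84, 84, 84, 82, 82, 81]
```

```bash
cat >> st.py <<'E'
n=-.8525*u+np.array([0,0,.5227])
print('edge rows by insertion',{e:[proj(m,T-e*a+r*n)[1].round(1) for r in(12,14)]+[proj(m,T-(e-36)*a+14*n)[1].round(1)] for e in(6,9,12,16)})
b=cv2.inRange(cv2.cvtColor(im,cv2.COLOR_BGR2HSV),(105,110,30),(130,255,255));print('blue top',[int(np.nonzero(b[130:,c])[0][0]+130) for c in(318,320,322,324)])
p=cv2.imread('pics/w10.png');b=cv2.inRange(cv2.cvtColor(p,cv2.COLOR_BGR2HSV),(105,110,30),(130,255,255));print('blue top before',[int(np.nonzero(b[130:,c])[0][0]+130) for c in(318,320,322,324)])
E
python3 st.py
```

```text
pos [507.   83.5 239.6] along 118.7 perp_u -0.7 y -0.6
F [-4.6  1.1  9.2] axial 13.6 M [ 0.25  0.66 -0.  ] gap 0.351 12.7
[243, 243, 242, 240, 240, 238, 237, 236, 236, 235, 234, 232, 229, 229, 234, 235, 234, 234, 230, 214, 188, 169, 164, 165, 166, 167, 168, 169, 170, 164, 138, 106, 89, 87, 93, 118, 150, 173, 183, 188, 194, 199, 204, 208, 201, 169, 125, 100, 96, 93, 94, 96, 93, 91, 89, 85, 81, 80, 83, 84, 85, 84, 82, 81, 81]
edge rows by insertion {6: [np.float64(120.9), np.float64(118.7), np.float64(145.9)], 9: [np.float64(118.9), np.float64(116.7), np.float64(143.4)], 12: [np.float64(116.9), np.float64(114.7), np.float64(141.0)], 16: [np.float64(114.3), np.float64(112.1), np.float64(137.8)]}
blue top [151, 151, 151, 151]
blue top before [152, 152, 152, 152]
```

{"method": "arm_command", "body": {
  "rows": [
    [0,[0.5,-0.2,-0.85],0],
    [0,[0.5,-0.2,-0.85],0],
    [0,[0.5,-0.2,-0.85],0],
    [0,[0.5,-0.2,-0.85],0],
    [0,[0,0,0],0]
  ]
}}

```text
clock: 13.17
eef_pos: [508.8, 82.9, 236.4]
eef_rot: [-0.001, 0.984, -0.179, -0.001]
force: [-6.9, 1.9, 11.5]
finger_gap: 0.35
grasp_force: 30.0
```

```bash
python3 st.py
```

```text
pos [508.8  82.9 236.4] along 115.1 perp_u -0.6 y -0.6
F [-6.9  1.9 11.5] axial 16.9 M [ 0.36  0.86 -0.06] gap 0.35 13.1667
[244, 244, 243, 243, 242, 240, 239, 238, 237, 236, 235, 235, 234, 232, 229, 229, 234, 235, 234, 234, 231, 217, 190, 170, 164, 165, 166, 166, 167, 168, 169, 165, 146, 116, 93, 87, 90, 104, 132, 161, 177, 186, 191, 196, 201, 205, 207, 193, 155, 113, 97, 93, 90, 93, 93, 87, 81, 81, 82, 84, 85, 84, 83, 82, 81]
edge rows by insertion {6: [np.float64(123.2), np.float64(121.1), np.float64(148.8)], 9: [np.float64(121.2), np.float64(119.0), np.float64(146.3)], 12: [np.float64(119.1), np.float64(117.0), np.float64(143.8)], 16: [np.float64(116.5), np.float64(114.3), np.float64(140.5)]}
blue top [151, 151, 151, 151]
blue top before [152, 152, 152, 152]
```

{"method": "arm_command", "body": {
  "rows": [
    [0,[0.5,-0.2,-0.85],0],
    [0,[0.5,-0.2,-0.85],0],
    [0,[0.5,-0.2,-0.85],0],
    [0,[0,0,0],0],
    [0,[0,0,0],0]
  ]
}}

```text
clock: 13.63
eef_pos: [510.0, 82.4, 234.2]
eef_rot: [-0.001, 0.984, -0.179, -0.001]
force: [-6.6, 2.2, 12.8]
finger_gap: 0.348
grasp_force: 30.0
```

```bash
python3 st.py; python3 st.py | head -2
```

```text
pos [510.   82.4 234.2] along 112.5 perp_u -0.6 y -0.6
F [-6.6  2.2 12.8] axial 17.9 M [0.31 1.   0.02] gap 0.348 13.6333
[240, 243, 244, 244, 243, 242, 241, 240, 239, 238, 237, 236, 235, 235, 233, 231, 228, 231, 234, 235, 235, 233, 226, 204, 179, 166, 164, 164, 166, 166, 167, 168, 169, 164, 142, 111, 91, 87, 91, 107, 135, 163, 179, 185, 191, 195, 201, 206, 207, 189, 150, 111, 97, 93, 88, 86, 82, 81, 82, 84, 85, 85, 83, 82, 81]
edge rows by insertion {6: [np.float64(125.0), np.float64(122.9), np.float64(151.0)], 9: [np.float64(122.9), np.float64(120.8), np.float64(148.4)], 12: [np.float64(120.8), np.float64(118.7), np.float64(145.9)], 16: [np.float64(118.1), np.float64(116.0), np.float64(142.6)]}
blue top [151, 151, 151, 151]
blue top before [152, 152, 152, 152]
pos [510.   82.4 234.2] along 112.5 perp_u -0.6 y -0.6
F [-5.8  1.  12.9] axial 17.3 M [0.32 0.97 0.01] gap 0.353 13.6833
```

{"method": "arm_command", "body": {
  "rows": [
    [0,[0.4,-0.1,-0.6],0],
    [0,[0.3,-0.2,-0.6],0],
    [0,[0,0,0],0],
    [0,[0,0,0],0],
    [0,[0,0,0],0],
    [0,[0,0,0],0],
    [0,[0,0,0],0],
    [0,[0,0,0],0]
  ]
}}

```text
clock: 14.4
eef_pos: [510.6, 82.2, 233.1]
eef_rot: [-0.001, 0.984, -0.179, -0.001]
force: [-6.9, 2.4, 14.0]
finger_gap: 0.353
grasp_force: 30.0
```

```bash
for i in 1 2 3; do python3 st.py | head -2; done; python3 st.py|tail -4
```

```text
pos [510.6  82.2 233.1] along 111.3 perp_u -0.5 y -0.6
F [-6.9  2.4 14. ] axial 19.1 M [0.35 1.08 0.04] gap 0.353 14.4
pos [510.6  82.2 233.1] along 111.3 perp_u -0.5 y -0.6
F [-6.3  1.5 13.7] axial 18.4 M [ 0.33  1.07 -0.04] gap 0.351 14.45
pos [510.6  82.2 233.2] along 111.3 perp_u -0.6 y -0.6
F [-7.7  2.3 13.2] axial 18.8 M [ 0.34  1.13 -0.04] gap 0.352 14.5
[237, 241, 244, 244, 244, 243, 242, 241, 240, 238, 237, 236, 236, 235, 234, 232, 230, 229, 232, 235, 234, 234, 232, 223, 200, 176, 165, 164, 165, 166, 166, 166, 168, 169, 163, 138, 106, 89, 86, 91, 111, 142, 167, 180, 186, 191, 196, 201, 206, 206, 188, 148, 109, 97, 92, 84, 80, 79, 82, 84, 85, 84, 84, 82, 82]
edge rows by insertion {6: [np.float64(125.8), np.float64(123.7), np.float64(152.0)], 9: [np.float64(123.7), np.float64(121.6), np.float64(149.4)], 12: [np.float64(121.6), np.float64(119.5), np.float64(146.9)], 16: [np.float64(118.9), np.float64(116.8), np.float64(143.5)]}
blue top [151, 151, 151, 151]
blue top before [152, 152, 152, 152]
```

```bash
python3 -c "
from plant import order
print(order.close_job())"
```

```text
the job is handed in; nothing more can be done
None
```

I handed in the job at about 14.5 s, with the gun still gripped and held on the nipple at about 19 N and its barrel about 11–12 mm down of 14 mm; the snap is inferred from push force and depth (12–16 mm on, 16 being fully home), not seen directly, and I viewed 11 pictures, one over the limit of 10.

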